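# Scan the dock label and draw the slide cassette

### The arm

A 6-joint arm with a two-finger parallel gripper is mounted at the origin on a cart in front of the work surface, level with it; the furniture and walls round the work are solid. World frame = base frame: x ahead of the robot, y to its left, z up, the work surface at z = 0. Lengths are in m, angles in rad, forces in N, time in s.
With the tool pointing down it reaches from about 0.275 to 0.875 m from the base axis. Payload 12.5 kg.
Tool frame: the origin (TCP) lies on the centre line of the jaws, within the pads' length; the fingertips stand r.finger_overhang ahead of it and the grasp point (between the pads) lies 3 mm ahead of it (r.finger_overhang is the distance from the TCP to the fingertips, in m); z points along the fingers, y is the line along which they close (so a half turn about z gives the same grasp; the last joint's range is limited). The gripper opens to 85 mm and grips with 20 to 120 N. Pads are 22 mm wide; open, the fingers measure 114 mm over their backs; the gripper's body (76 mm by 85 mm) begins 54 mm behind the grasp point. The pads swing forward as they close: fully open they stand 13 mm farther back than shut.
Start: joints at [1.093, 0.351, 1.652, -0, 1.139, -0.085], TCP at [0.21, 0.508, 0.253] pointing down, gripper open.
Joint ranges: [-2.75, 2.75], [-0.79, 2.1], [0.01, 2.65], [-1.57, 4.71], [0.07, 3.14], [-2.87, 2.87]. Speed limits (rad/s): [2.22, 2.22, 2.79, 3.14, 3.14, 3.14].

### API

Orientations are given as a unit quaternion [x, y, z, w].
In Python, from cell import r, optics gives the robot as it stands. The module is installed in compiled form; this text tells all that it offers. Calls block until the motion is done:
- r.move_to(position, orientation): joint-space move of the TCP to a pose.
- r.move_linear(position, rot=None, vel=0.15): straight line of the TCP; rot=None keeps the orientation; vel is the mean speed in m/s.
- r.set_joints(angles): joint-space move.
- r.set_gripper(opening, squeeze=None): opening from 0.0 (shut) to 1.0 (fully open); squeeze is the grip in N (None keeps the last); returns when the fingers have stopped.
- r.sleep(seconds).
- r.inverse_kinematics(position, orientation): joint angles nearest the present ones, or None.
- optics.get_image(name): name is "scene" or "top"; returns a dict with "pixels" (480x640x3 uint8, red, green, blue), "depth" (480x640 float32, m along the optical axis (not along the pixel's ray), 0 where there is no reading), "fx", "fy", "cx", "cy" (pixels), "D" ([k1, k2, p1, p2, k3] as OpenCV has them; the pictures are not rectified), "camera_from_world" (4x4, takes a point from world to camera coordinates). Camera axes: x right, y down, z forward; pixel columns grow to the right and rows downward; lengths in m; the calibration is good to about 2 mm. A picture is of the moment at which its call begins.
A pose or a line that the arm cannot do raises r.PlanningError and nothing moves.
- r.hand_in(): hands the job in; it is judged then, once.
Readings, each from a call of its own:
- r.current_t(): time.
- r.current_q(): joint angles.
- r.current_qvel(): joint speeds.
- r.current_effort(): joint torques, N m.
- r.current_tool_pos(): TCP position.
- r.current_ee_rot(): TCP orientation.
- r.current_contact_force(): force on the tool from outside, world axes, zero at the start.
- r.current_torque(): the same for the moment, N m.
- r.current_opening(): opening from 0.0 (shut) to 1.0 (fully open).
- r.current_finger_force(): force on a finger pad.
Only numpy, scipy, OpenCV 4.12 (cv2) and the standard library are available. Lean on these libraries where they do the work, as an engineer would, in place of code of your own. Each camera call takes 0.05 s, during which the arm holds its last target. There are 200 camera calls.

### The job

Pick up the code reader and hold it steady for a second with its window facing the dock's label squarely, about 6 cm away; then stand it upright back on the desk and let go of it. Then squeeze the two side catches of the slide cassette together, draw the cassette straight up out of its dock, and finish still holding it level by the pressed catches, a few centimetres clear above the dock; the program ends while holding it there. Leave the oil bottle, the filter cube and the objective where they are.

Things in the scene. Friction and masses are not known exactly. Their poses are not given: they have to be found in the camera images.
- scanner: Grey and black code reader, loose, under 0.2 kg, standing on its nose. Origin: centre of the read window, its flat underside; z points up to its top, so it looks along its own -z; its turn about z does not matter. Nose 62 (x) x 50 (y) mm to z = 26, neck 52 x 40 to z = 38; above it the grip, 42 (x) x 30 mm (y), straight-sided to z = 114. Grasp across the 30 mm (y), z about 90.
- dock_label: Paper label with bars, 44 (x) x 30 (y) mm, on the sloping apron of the dock's right (-y) side, 80 mm right of the dock origin, 36 mm above the desk. Origin: label centre; z = outward normal, tilted 20 degrees from vertical to that side (-y). It is read at 35 to 110 mm below the window, within 15 mm of the reader's own axis, which is within 0.2 rad of the label's z, held still for 1 s.
- dock: White dock, fixed on the desk, 107 (x) x 157 (y) mm, from y = -107 to +50. Origin: on the desk under the centre of the cassette well; x points to the rear, y to its left, z up. Well floor at z = 10 mm, top at z = 55. Two lips on the well's long sides, 41 mm apart, z = 45 to 55, hold the catch teeth down.
- cassette: Grey slide cassette, loose, under 0.3 kg, 80 (x) x 38 (y) x 86 mm, standing in the dock's well, axes along the dock's, 1.5 mm play each side, 41 mm standing out. Origin: centre of its underside, 10 mm above the desk when seated. Midway along each long side (+y, -y) is a spring catch; with both pressed in it comes straight up, clear of the dock after 45 mm of lift.
- catch_left (a joint): Travel of the catch on the cassette's +y side, m: 0 = sprung out (locked), 0.0065 = fully in, at its stop. The spring takes 4 N to start, 7.3 N fully in; the tooth clears the lip from 0.0055. Pinching the two pads between the fingers with 20 to 25 N presses both to their stops.
- catch_right (a joint): The same for the catch on the cassette's -y side.
- catch_left_pad (a point): Centre of the outer face of the left catch's ribbed black finger pad: +26 mm along the cassette's y at rest (+19.5 pressed), 73 mm above its underside (83 above the desk when seated). Pad face 24 mm (x) x 26 mm high (60 to 86 mm above the underside).
- catch_right_pad (a point): The same for the right catch, at -26 mm in y; the two pads are 52 mm apart over their outer faces at rest and 39 mm when pressed.
- oil_bottle: Small brown dropper bottle, 28 mm across, 75 mm high, loose bystander; origin at the centre of its underside. Leave alone.
- filter_cube: Black cube-shaped filter holder, 46 x 38 x 36 mm, loose bystander; origin at the centre of its underside. Leave alone.
- objective: Microscope objective standing upright, 25 mm across, 36 mm high, loose bystander; origin at the centre of its underside. Leave alone.
Not all that is in view belongs to the job. What is shaped like the cassette but yellow is not meant.

How it is judged:
By the outcome, as a careful person would: the job done as asked, in the order asked, and still so for the second after the job is handed in, while the arm keeps its last pose, push and grip.
It also fails if it takes over 61 s, if anything falls off the work surface, if the arm or the gripper's body presses on something with over 40 N, if the wrist force passes 120 N, or if a joint passes its speed limit or range.

## Working session

There is one attempt and no reset: what is moved stays moved. The work goes in short steps, each a Python script; the robot and the scene stay as the last script left them, time stands still between calls to the robot, and variables do not carry over. Pictures are saved under pics/ and viewed, at most 10 in all, crops included, and the job is handed in when it is done.

```bash
mkdir -p pics; cat > h.py <<'E'
import numpy as np, cv2
from cell import r, optics
def grab(n):
    d=optics.get_image(n); np.savez('pics/%s.npz'%n,**{k:np.asarray(v) for k,v in d.items()}); return d
def world(d):
    """per-pixel world points from depth"""
    K=np.array([[d['fx'],0,d['cx']],[0,d['fy'],d['cy']],[0,0,1]],float)
    u,v=np.meshgrid(np.arange(640),np.arange(480))
    n=cv2.undistortPoints(np.stack([u,v],-1).reshape(-1,1,2).astype(float),K,np.array(d['D'],float)).reshape(480,640,2)
    z=d['depth'][...,None]; pc=np.concatenate([n*z,z],-1)
    T=np.linalg.inv(d['camera_from_world'])
    return pc@T[:3,:3].T+T[:3,3], np.concatenate([n,np.ones((480,640,1))],-1)@T[:3,:3].T, T[:3,3]
def onplane(d,h):
    P,R,c=world(d); return c+R*((h-c[2])/R[...,2:3])
E
python3 - <<'E'
from h import *
for n in ('scene','top'):
    d=grab(n); cv2.imwrite('pics/%s0.png'%n,d['pixels'][...,::-1]); print(n,np.linalg.inv(d['camera_from_world']).round(3),d['fx'],d['D'],(d['depth']>0).mean())
print(r.finger_overhang,r.current_t(),r.current_ee_rot())
E
```

```text
scene [[ 0.418 -0.697  0.583 -0.033]
 [-0.908 -0.312  0.278 -0.212]
 [-0.012 -0.646 -0.764  0.829]
 [ 0.     0.     0.     1.   ]] 528.2692500914258 [-0.03653892  0.          0.          0.          0.        ] 0.996015625
top [[-0.013 -0.99   0.137  0.402]
 [-1.     0.016  0.024  0.062]
 [-0.026 -0.137 -0.99   1.035]
 [ 0.     0.     0.     1.   ]] 448.1746580124214 [-0.05700012  0.          0.          0.          0.        ] 0.9959993489583333
0.022 0.1 [ 1.95140871e-01  9.80775069e-01 -5.29904836e-04 -1.56909807e-04]
```

View pics/scene0.png

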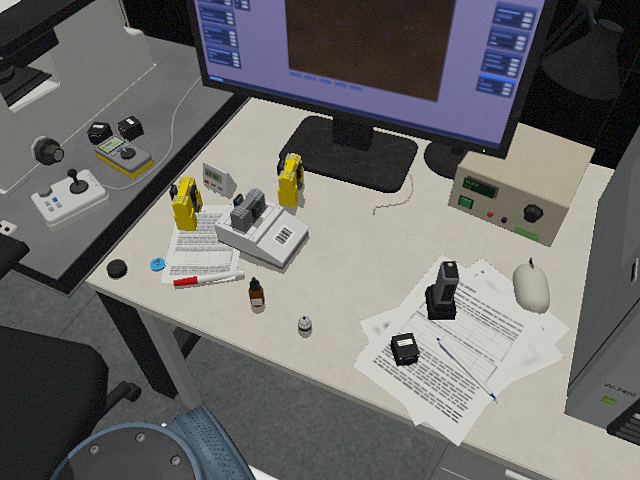

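View pics/top0.png

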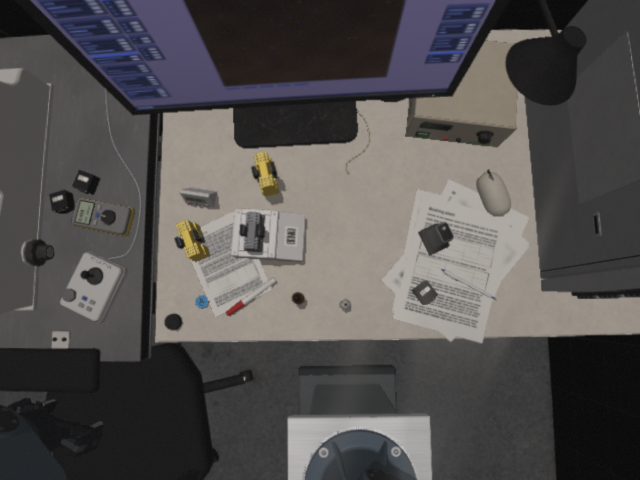

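The scene view shows the dock at (262,228) with the grey cassette at (250,210), the label at (284,235), and the scanner at (442,290). In the top view the dock is at (270,235), the label at (291,236) and the scanner at (435,238). Yellow decoys stand beside the dock.

```bash
cat > m.py <<'E'
from h import *
def rect(p): 
    c,s,a=cv2.minAreaRect(p.astype(np.float32)*1000); return np.round(c,1),np.round(s,1),round(a,1)
for n,bd,bs in (('top',(225,195,312,270),(410,215,460,260)),('scene',(210,180,312,272),(420,255,465,325))):
    d=dict(np.load('pics/%s.npz'%n)); P,_,_=world(d); px=d['pixels'].astype(int)
    def reg(b): 
        m=np.zeros((480,640),bool); m[b[1]:b[3],b[0]:b[2]]=1; return m
    D=reg(bd); S=reg(bs); h=P[...,2]; sat=px.max(-1)-px.min(-1)
    print(n,'desk h',np.median(h[200:210,370:380]),h[D&(sat<60)].max(),h[S].max())
    for nm,m in (('dock.02+',D&(h>.02)&(sat<60)),('docktop',D&(abs(h-.055)<.004)&(sat<60)),('cas',D&(h>.07)&(h<.105)&(sat<60)),('castop',D&(abs(h-.096)<.005)&(sat<60)),('scan',S&(h>.045)),('scantop',S&(h>.10)),('nose',S&(h>.012)&(h<.03))):
        k,l,st,_=cv2.connectedComponentsWithStats(m.astype(np.uint8)); 
        if k<2: print(nm,'none');continue
        i=1+st[1:,4].argmax(); q=P[l==i]; print(nm,st[i],rect(q[:,:2]),'zmed',np.median(h[l==i]).round(4),q[:,:2].mean(0).round(4))
    big=np.hstack([cv2.resize(d['pixels'][b[1]:b[3],b[0]:b[2],::-1],None,fx=5,fy=5,interpolation=cv2.INTER_CUBIC)[:375] if 0 else cv2.resize(d['pixels'][b[1]:b[3],b[0]:b[2],::-1],(int((b[2]-b[0])*375/(b[3]-b[1])),375)) for b in (bd,bs)])
    cv2.imwrite('pics/c_%s.png'%n,big); print(big.shape)
E
python3 m.py; python3 -c "
import cv2,numpy as np
a=cv2.imread('pics/c_top.png');b=cv2.imread('pics/c_scene.png')
w=max(a.shape[1],b.shape[1]);f=lambda i:cv2.copyMakeBorder(i,0,0,0,w-i.shape[1],cv2.BORDER_CONSTANT)
o=np.vstack([f(a),f(b)]);s=min(800/w,600/750);cv2.imwrite('pics/c.png',cv2.resize(o,None,fx=s,fy=s))"
```

```text
top desk h 0.0010124947509124738 1.0354247999277706 1.0354247999277706
dock.02+ [ 231  208   74   53 3399] (array([536.3, 150.4]), array([281.4, 157.6]), 62.7) zmed 0.0546 [0.5563 0.1938]
docktop [ 231  208   47   50 1295] (array([561.7, 224.6]), array([ 98.9, 107.6]), 85.8) zmed 0.0558 [0.5588 0.2221]
cas [240 212  25  38 627] (array([560.6, 223.8]), array([50.2, 79.7]), 88.6) zmed 0.0942 [0.5597 0.2229]
castop [245 212  14  37 343] (array([561. , 223.7]), array([25.3, 79.1]), 86.4) zmed 0.0947 [0.5603 0.2231]
scan [428 221  26  26 439] (array([487.5, -61.5]), array([ 43.9, 296.8]), 26.5) zmed 0.1122 [ 0.5437 -0.1756]
scantop [434 221  20  22 297] (array([487.1, -61.7]), array([ 42.2, 296.9]), 26.6) zmed 0.116 [ 0.5451 -0.1779]
nose [419 223  31  32 190] (array([ 547.1, -181.1]), array([62.8, 50. ]), 24.7) zmed 0.0243 [ 0.5411 -0.1705]
(375, 851, 3)
scene desk h -0.0008055678975780745 0.8286778211344993 0.8286778211344993
dock.02+ [ 214  188   96   76 4066] (array([327.1, -13.8]), array([802.1, 184.3]), 41.8) zmed 0.051 [0.5446 0.1867]
docktop [ 214  199   70   44 1058] (array([560.8, 221.9]), array([100.8, 109.8]), 85.5) zmed 0.0538 [0.5474 0.2097]
cas [230 188  35  38 817] (array([561.1, 221.6]), array([53.2, 82.9]), 84.3) zmed 0.0909 [0.5551 0.2188]
castop [232 188  30  29 285] (array([560.2, 222.3]), array([28.6, 80. ]), 84.9) zmed 0.0933 [0.559  0.2223]
scan [435 261  25  41 793] (array([ 265.6, -206.2]), array([596.9,  36.2]), 4.6) zmed 0.0999 [ 0.5299 -0.1843]
scantop [439 261  21  23 393] (array([ 265.6, -206.2]), array([596.9,  36.2]), 4.6) zmed 0.1134 [ 0.5336 -0.1836]
nose [426 286  31  32 327] (array([ 543.2, -184.6]), array([59. , 49.8]), 21.9) zmed 0.0221 [ 0.527  -0.1831]
(375, 656, 3)
```

View pics/c.png

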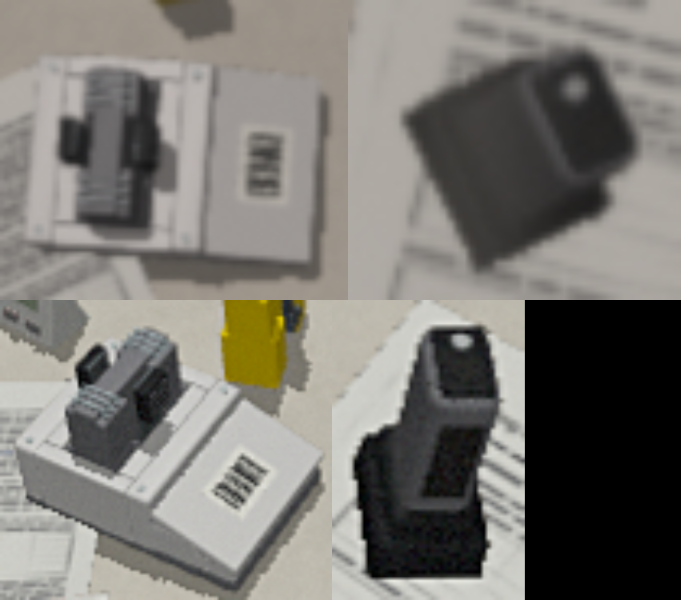

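The crops show the grey cassette with its black pads, the label patch on the right apron, and the scanner upright, with its x axis turned about +24°. Next I filter the missing depth readings and refine the scanner and label.

```bash
cat > m2.py <<'E'
from h import *
def rect(p): 
    c,s,a=cv2.minAreaRect(p.astype(np.float32)*1000); return np.round(c,1),np.round(s,1),round(a,1)
for n,bd,bs,bl in (('top',(225,195,312,270),(405,210,465,265),(283,224,301,248)),('scene',(210,180,312,272),(415,250,470,330),(272,224,298,248))):
    d=dict(np.load('pics/%s.npz'%n)); P,_,_=world(d); px=d['pixels'].astype(int)
    def reg(b): 
        m=np.zeros((480,640),bool); m[b[1]:b[3],b[0]:b[2]]=1; return m&(d['depth']>0.3)
    D=reg(bd); S=reg(bs); L=reg(bl); h=P[...,2]; v=px.sum(-1)/3
    print(n)
    # scanner outline by colour cast on planes; depth for parts
    for nm,m in (('scantop',S&(h>.105)&(h<.125)),('nosetop',S&(h>.018)&(h<.032)&(v<90)),('grip',S&(h>.05)&(h<.105))):
        print(nm,m.sum(),rect(P[m][:,:2]),np.median(h[m]).round(4))
    m=D&(h>.055-.006)&(h<.061); print('docktop',rect(P[m][:,:2]))
    for nm,lo,hi,vm in (('pads',.066,.1,60),('body',.09,.1,300)):
        m=D&(h>lo)&(h<hi)&(v<vm); q=P[m]; a=np.radians(-4.5); o=np.array([.5607,.2228])
        w=(q[:,:2]-o)@np.array([[np.cos(a),-np.sin(a)],[np.sin(a),np.cos(a)]]); print(nm,m.sum(),'local pct',np.percentile(w,[1,50,99],axis=0).round(4).tolist(),'z',np.percentile(q[:,2],[5,95]).round(3))
        if nm=='pads':
            for s in (1,-1):
                k=(s*w[:,1]>.012); print('  side',s,k.sum(),np.percentile(w[k],[2,50,98],axis=0).round(4).tolist())
    # label: brighter patch's bright border + dark bars
    ap=np.median(v[L]); t=L&((v>ap+18)|(v<ap-25)); 
    t=cv2.morphologyEx(t.astype(np.uint8),cv2.MORPH_CLOSE,np.ones((3,3)))
    k,l,st,_=cv2.connectedComponentsWithStats(t); i=1+st[1:,4].argmax(); q=P[l==i]
    print('label',ap,st[i],rect(q[:,:2]),q.mean(0).round(4))
    A=D&(P[...,1]<.165)&(h>.012)&(h<.05)
    q=P[A]; c=q.mean(0); nrm=np.linalg.svd(q-c,full_matrices=False)[2][2]; print('apron n',nrm.round(3),A.sum())
E
python3 m2.py
```

```text
top
scantop 280 (array([ 547.3, -181.5]), array([42. , 29.1]), 24.3) 0.1162
nosetop 155 (array([ 545.4, -179.1]), array([59.8, 45.4]), 25.4) 0.0252
grip 144 (array([ 540.6, -175.1]), array([46.2, 19.4]), 44.5) 0.0787
docktop (array([561.6, 221.3]), array([105.4, 108.1]), 86.1)
pads 182 local pct [[-0.0393, -0.0235], [-0.0018, -0.0076], [0.0321, 0.025]] z [0.069 0.098]
  side 1 65 [[-0.0133, 0.0133], [-0.0025, 0.0178], [0.009, 0.0252]]
  side -1 74 [[-0.0329, -0.0235], [-0.0006, -0.0185], [0.0288, -0.0121]]
body 482 local pct [[-0.039, -0.0232], [-0.0003, 0.0005], [0.0388, 0.0255]] z [0.091 0.098]
label 153.0 [287 228   9  16 126] (array([484. , 113.2]), array([192.2,  29.2]), 23.5) [0.5541 0.1444 0.0452]
apron n [ 0.031  0.349 -0.937] 1019
scene
scantop 344 (array([ 544.1, -183. ]), array([41.7, 29.4]), 26.6) 0.1142
nosetop 277 (array([ 543.3, -184.6]), array([59.1, 49.1]), 22.4) 0.0233
grip 409 (array([ 534.3, -179.3]), array([43.1, 23.5]), 64.5) 0.0791
docktop (array([601.1, 219.3]), array([101. , 190.4]), 85.9)
pads 270 local pct [[-0.0395, -0.0271], [-0.0046, -0.0154], [0.0343, 0.0244]] z [0.072 0.096]
  side 1 66 [[-0.0332, 0.0133], [-0.0049, 0.0176], [0.008, 0.0248]]
  side -1 171 [[-0.0346, -0.0271], [-0.004, -0.0227], [0.034, -0.0138]]
body 449 local pct [[-0.039, -0.0265], [-0.0014, -0.0012], [0.0391, 0.0245]] z [0.091 0.096]
label 192.83333333333331 [273 226  21  21 233] (array([265.1, -20.4]), array([708.4,  40. ]), 29.5) [0.55   0.1401 0.0421]
apron n [ 0.067  0.349 -0.935] 1366
```

```bash
cat >> h.py <<'E'
from scipy.spatial.transform import Rotation as Rn
def ori(z,y):
    z=np.array(z,float)/np.linalg.norm(z); y=np.array(y,float); y-=z*(y@z); y/=np.linalg.norm(y)
    return Rn.from_matrix(np.stack([np.cross(y,z),y,z],1)).as_quat()
def best(p,z,ys):
    """orientation, among the jaw directions, with the least joint travel"""
    q=np.array(r.current_q()); c=[]
    for y in ys:
        o=ori(z,y); j=r.inverse_kinematics(list(p),list(o))
        if j is not None: c.append((np.abs(np.array(j)-q).max(),o,np.round(j,2)))
    return min(c,key=lambda t:t[0])
def stat(s=''): print(s,'t',round(r.current_t(),2),'p',np.round(r.current_tool_pos(),4),'F',np.round(r.current_contact_force(),1),'op',round(r.current_opening(),3),'ff',round(r.current_finger_force(),1))
SC=np.array([.5457,-.1823]); SA=np.radians(25)
DO=np.array([.5607,.2228]); DA=np.radians(-4.3)
E
python3 - <<'E'
from h import *
y=np.array([-np.sin(SA),np.cos(SA),0])
p=[*SC,.20]
m,o,j=best(p,[0,0,-1],[y,-y]); print(m,j)
r.move_to(p,list(o)); stat('above')
r.move_linear([*SC,.093],vel=.12); stat('down')
r.set_gripper(0.0,40); stat('grip')
d=grab('scene'); d=grab('top')
r.move_linear([*SC,.19],vel=.12); stat('up'); r.sleep(.2); stat()
d=grab('scene'); cv2.imwrite('pics/lift.png',d['pixels'][...,::-1])
E
```

```text
1.4967490022078964 [-0.4   0.46  1.64 -0.    1.05  0.73]
above t 2.82 p [ 0.5459 -0.1816  0.2   ] F [ 0.8 -0.  -0. ] op 0.997 ff 0.0
down t 3.86 p [ 0.5461 -0.1824  0.0937] F [-0.3 -0.   0.3] op 0.999 ff 0.0
grip t 4.41 p [ 0.5459 -0.1824  0.0933] F [-0.2 -0.1  3.9] op 0.348 ff 39.8
up t 5.47 p [ 0.5453 -0.1821  0.1892] F [-0.5 -0.1 -2. ] op 0.347 ff 39.3
 t 5.67 p [ 0.5455 -0.1822  0.1893] F [-0.1 -0.9 -2.2] op 0.348 ff 39.3
```

View pics/lift.png

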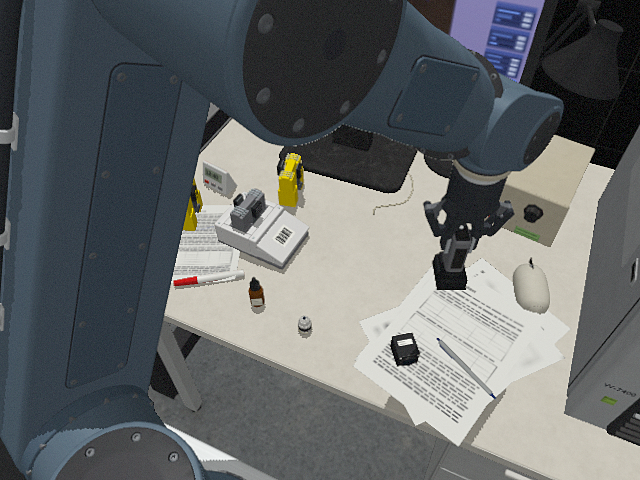

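The scanner hangs upright between the fingers at (452,262), and the dock, bottle and objective are undisturbed. Next: hold it at the label, then return it.

```bash
python3 - <<'E'
from h import *
Rz=Rn.from_euler('z',DA).as_matrix()
n=Rz@np.array([0,-np.sin(np.radians(20)),np.cos(np.radians(20))])
L=np.array([*DO,0])+Rz@np.array([0,-.08,.036]); print(L,n)
T=L+n*.153
b=np.cross(n,[1,0,0]); b/=np.linalg.norm(b); a=np.cross(b,n)
m,o,j=best(T,-n,[np.cos(t)*a+np.sin(t)*b for t in np.arange(0,2*np.pi,np.pi/18)]); print(m,j)
r.move_linear([*SC,.23],vel=.15)
r.move_to(list(T+n*.06),list(o)); stat('pre')
r.move_linear(list(T),vel=.1); stat('at')
zt=Rn.from_quat(r.current_ee_rot()).as_matrix()[:,2]; print('axis err',np.arccos(-zt@n), 'offset', np.round(np.array(r.current_tool_pos())+zt*.093-L-n*.06,4))
r.sleep(.3); d=grab('scene'); cv2.imwrite('pics/read.png',d['pixels'][...,::-1]); d=grab('top'); cv2.imwrite('pics/read_top.png',d['pixels'][...,::-1])
r.sleep(1.2); stat('held')
E
```

```text
[0.5547017  0.14302519 0.036     ] [-0.02564423 -0.3410574   0.93969262]
0.42258749449070104 [-0.07  0.45  1.75  0.42  0.99  1.09]
pre t 7.13 p [0.5494 0.0695 0.2358] F [ 0.2 -1.3 -3. ] op 0.346 ff 39.3
at t 7.88 p [0.5511 0.0906 0.1802] F [ 1.1 -0.7 -2.6] op 0.352 ff 39.3
axis err 0.0007236644850322107 offset [ 0.0004 -0.0003  0.0004]
held t 9.48 p [0.5508 0.0909 0.1798] F [ 0.4  0.6 -1.8] op 0.347 ff 39.3
```

View pics/read.png

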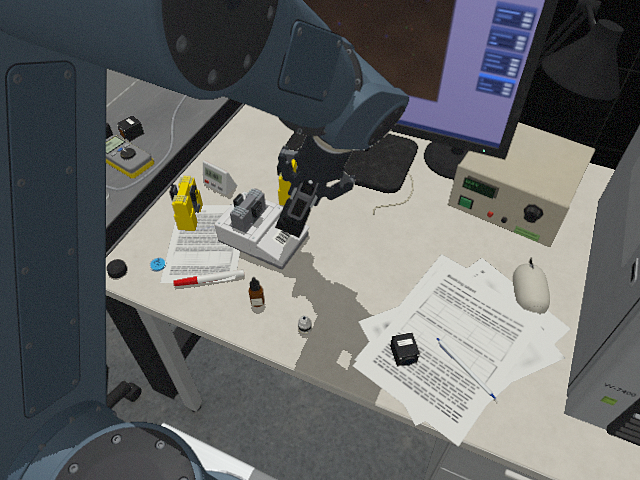

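View pics/read_top.png

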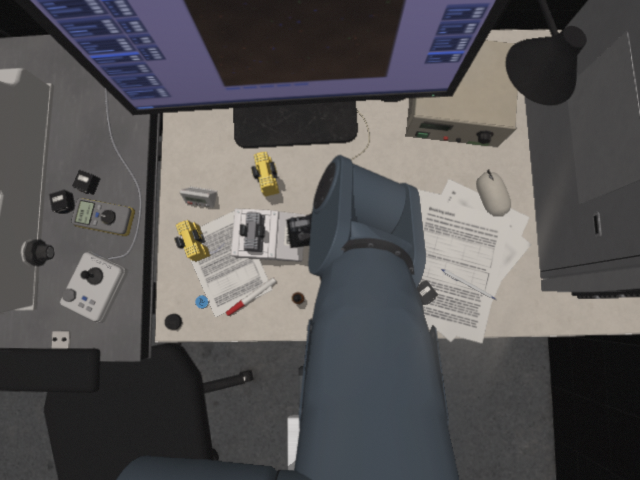

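Both views show the scanner tilted over the label, with its nose at about (290,225) in scene and (298,230) in top, lined up with the gripper. The 1.5 s hold is done, so I put it back.

```bash
python3 - <<'E'
from h import *
n=-Rn.from_quat(r.current_ee_rot()).as_matrix()[:,2]
r.move_linear(list(np.array(r.current_tool_pos())+n*.06),vel=.12)
y=np.array([-np.sin(SA),np.cos(SA),0]); p=[*SC,.22]
m,o,j=best(p,[0,0,-1],[y,-y])
r.move_to(p,list(o))
r.move_linear([*SC,.110],vel=.12); r.sleep(.2); stat('low')
z=.110
f0=r.current_contact_force()[2]
while z>.090:
    z-=.001; r.move_linear([*SC,z],vel=.02)
    if r.current_contact_force()[2]-f0>4: break
r.sleep(.2); stat('touch %.3f'%z)
r.set_gripper(1.0); stat('open')
r.move_linear([*SC,.24],vel=.15); stat('up')
m,o,j=best([*DO,.19],[0,0,-1],[s*np.array([-np.sin(DA),np.cos(DA),0]) for s in (1,-1)]); print(m,j)
r.move_to([*DO,.19],list(o)); stat('over dock')
d=grab('scene'); cv2.imwrite('pics/placed.png',d['pixels'][...,::-1])
E
```

```text
low t 12.4 p [ 0.5459 -0.1824  0.1106] F [-0.7  0.1 -1. ] op 0.35 ff 39.3
touch 0.093 t 16.85 p [ 0.5459 -0.1824  0.0933] F [-2.3  0.8  5.6] op 0.348 ff 40.0
open t 17.43 p [ 0.5457 -0.1823  0.093 ] F [-0.1 -0.1 -0.2] op 1.005 ff 0.0
up t 18.57 p [ 0.5453 -0.1821  0.2391] F [ 0.2  0.6 -0.2] op 0.998 ff 0.0
1.2157670576267492 [ 0.3   0.51  1.57 -0.    1.06  1.95]
over dock t 20.07 p [0.561  0.2221 0.19  ] F [ 0.6  0.6 -0. ] op 0.996 ff 0.0
```

View pics/placed.png

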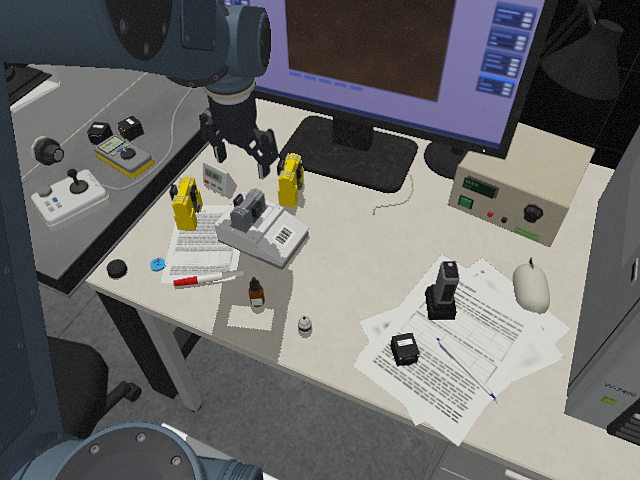

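The scanner stands upright at (442,290) with its original look, and the open gripper hovers over the dock. Now the cassette.

```bash
python3 - <<'E'
from h import *
r.move_linear([*DO,.086],vel=.1); stat('down')
r.set_gripper(0.0,23); r.sleep(.3); stat('pinch'); print('mm',r.current_opening()*85)
E
```

```text
down t 21.32 p [0.5611 0.2229 0.0867] F [-0.4 -0.   0.5] op 1.001 ff 0.0
pinch t 22.13 p [0.5613 0.2235 0.0872] F [-1.9  3.2  7.5] op 0.434 ff 23.6
mm 36.84995896004489
```

```bash
python3 - <<'E'
from h import *
z=.086
for i in range(6):
    z+=.002; r.move_linear([*DO,z],vel=.03); stat('lift')
    if r.current_contact_force()[2]<-12: print('stuck'); break
d=grab('scene'); c=d['pixels'][150:270,180:330,::-1]; cv2.imwrite('pics/cas.png',cv2.resize(c,(750,600),interpolation=cv2.INTER_CUBIC))
E
```

```text
lift t 22.38 p [0.5606 0.2227 0.0879] F [ 0.2  0.7 -1.4] op 0.43 ff 23.8
lift t 22.63 p [0.5607 0.2227 0.09  ] F [-0.6 -0.5 -1.8] op 0.431 ff 23.8
lift t 22.88 p [0.5607 0.2227 0.0921] F [-0.3 -0.4 -1.8] op 0.426 ff 23.7
lift t 23.13 p [0.5608 0.2228 0.0941] F [ 0.2  1.  -1.1] op 0.432 ff 23.7
lift t 23.38 p [0.5608 0.2228 0.0961] F [-0.3 -0.8 -1.8] op 0.431 ff 23.7
lift t 23.63 p [0.5608 0.2228 0.0982] F [-0.3 -0.5 -1. ] op 0.43 ff 23.7
```

View pics/cas.png

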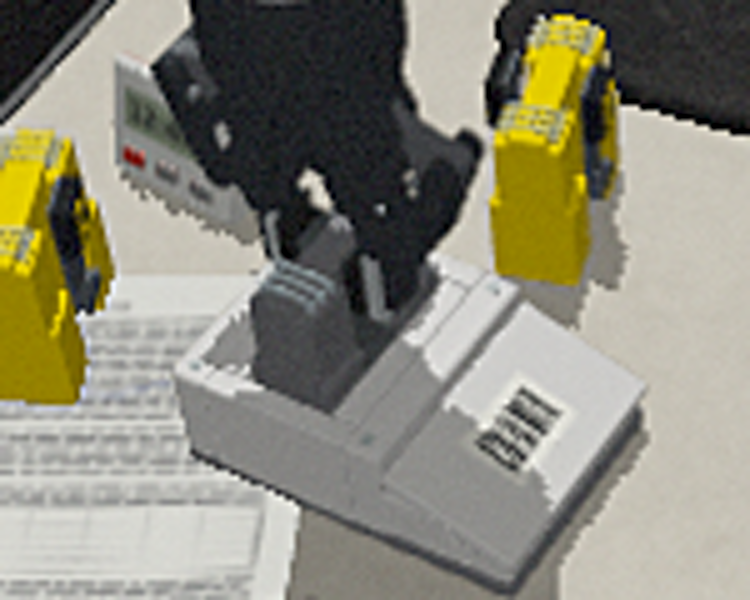

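The grey cassette at (300,310) in the crop sits between the fingers with the load free. I continue straight up and check.

```bash
python3 - <<'E'
from h import *
r.move_linear([*DO,.125],vel=.05); stat('mid')
r.move_linear([*DO,.166],vel=.05); r.sleep(.4); stat('top')
d=grab('scene'); c=d['pixels'][110:270,150:350,::-1]; cv2.imwrite('pics/fin.png',cv2.resize(c,(750,600),interpolation=cv2.INTER_CUBIC))
E
```

```text
mid t 24.38 p [0.5606 0.2228 0.125 ] F [-0.3 -0.8 -1.7] op 0.432 ff 23.7
top t 25.74 p [0.5607 0.2228 0.1659] F [-0.6  0.5 -1.3] op 0.431 ff 23.7
```

View pics/fin.png

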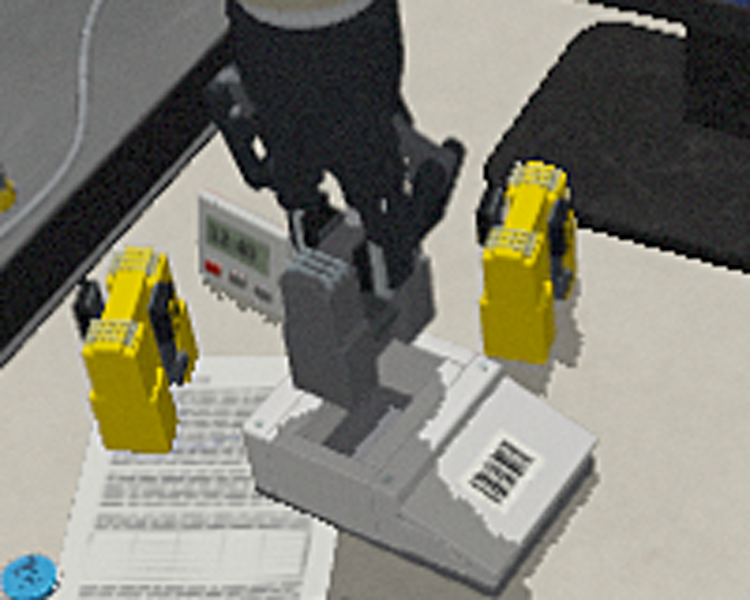

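The cassette is out at (350,330) in the crop, hanging above the empty well. I check level and clearance with depth.

```bash
python3 - <<'E'
from h import *
d=dict(np.load('pics/scene.npz')); P,_,_=world(d)
q=(P-np.array([*DO,0]))@Rn.from_euler('z',DA).as_matrix(); px=d['pixels'].astype(int); sat=px.max(-1)-px.min(-1)
ok=(d['depth']>.3)&(sat<40)&(abs(q[...,1])<.022)
# -y side face / front face lower edge and top surfaces at both ends
for nm,lo,hi in (('front',-.05,-.024),('rear',.024,.05)):
    m=ok&(q[...,0]>lo)&(q[...,0]<hi)&(q[...,2]>.07)&(q[...,2]<.2); print(nm,m.sum(),np.percentile(q[m],[1,50,97,99],axis=0).round(4).tolist())
m=ok&(q[...,0]<-.034)&(q[...,0]>-.046)&(q[...,2]>.09)&(q[...,2]<.16); 
A=np.c_[q[m][:,2],q[m][:,1],np.ones(m.sum())]; print('front face slope dx/dz',np.linalg.lstsq(A,q[m][:,0],rcond=None)[0].round(3),m.sum())
E
```

```text
front 691 [[-0.0414, -0.021, 0.0901], [-0.0386, -0.0076, 0.1348], [-0.0259, 0.0143, 0.1729], [-0.0248, 0.0159, 0.1745]]
rear 95 [[0.0245, -0.0217, 0.0883], [0.0323, -0.0196, 0.1172], [0.0394, -0.0146, 0.1381], [0.0397, -0.0057, 0.171]]
front face slope dx/dz [ 0.003 -0.04  -0.04 ] 416
```

```bash
python3 - <<'E'
from h import *
stat(); print(r.hand_in())
E
```

```text
t 25.79 p [0.5607 0.2228 0.166 ] F [-1.1  0.2 -1.3] op 0.43 ff 23.7
the job is handed in; nothing more can be done
None
```

The job is handed in at 25.8 s: I held the code reader square to the label at about 6 cm for 1.6 s and stood it back upright, and the cassette is now held level by its pressed catches about 34 mm above the dock.

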